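# Open the specimen clamp

### The arm

A 7-joint arm with a two-finger parallel gripper is mounted at the origin on the work surface. World frame = base frame: x ahead of the robot, y to its left, z up, the work surface at z = 0. Lengths are in m, angles in rad, forces in N, time in s.
With the tool pointing down it reaches from about 0.425 to 0.875 m from the base axis. Payload 4.7 kg.
Tool frame: the origin (TCP) lies at the centre of the arm's flange, where the gripper is bolted on; the fingertips stand 182 mm ahead of it and the grasp point (between the pads) lies ahead of it (ctrl.hold_point_z is the z of the grasp point in the tool frame, in m); z points along the fingers, y is the direction in which the jaws open and shut (so a half turn about z gives the same grasp; the last joint's range is limited). The gripper opens to 87 mm and grips with 3 to 60 N. Pads are 19 mm wide; open, the fingers measure 117 mm over their backs; the gripper's body (75 mm by 190 mm) begins 51 mm behind the grasp point.
Start: joints at [1.17, 0.321, -0.07, 1.45, 0.023, 1.371, -0.057], TCP at [0.262, -0.595, 0.405] pointing down, gripper open.
Joint ranges: [-2.86, 2.86], [-0.3, 2.09], [-1.38, 1.24], [0.06, 2.45], [-1.56, 4.7], [0.09, 2.05], [-2.69, 2.69]. Speed limits (rad/s): [2.57, 2.57, 3.14, 3.14, 3.14, 3.14, 3.14].

### API

Orientations are given as a rotation vector (axis times angle).
In Python, from bench import get_state, imaging, workorder, ctrl gives the robot as it stands.
- The arm moves only by the tool step_arm, never from a script. Its argument "increments" is a list of rows, each an object of numbers: "claw": the opening, from 0 (shut) to 1 (fully open); "tx", "ty", "tz": the shift along the tool's x, y, z in m; "spin": the turn about the tool's z in degrees. A call has 1 to 8 rows; each row is the pose to reach, as a shift and turn from the pose commanded when the call began, along the tool's axes at that moment; what a row does not reach only later rows make up. A row lasts 1/12 s, in which the tool goes at most 41.7 mm and 7.16 degrees, less where a joint would pass 70% of its speed; a pose out of reach is approached as far as the arm can. A call with a gripper value outside its range is refused whole. The fingers move at their own pace and stop on an object; "force" is the grip in N (left out, the last holds). Time passes only in rows, so rows that repeat a pose let the fingers close. It gives the time, the measured TCP pose, the force and the opening at its end, in the units of the state.
- get_state(): the state, without advancing time (a new reading comes with each control period).
- imaging.get_image(name): name is "side" or "top" or "wrist"; returns the picture (400x640x3 uint8, blue, green, red); there is no depth.
- imaging.camera_params(name): a dict with "intrinsics" (3x3 intrinsics, pixels), "camera_from_world" (4x4, takes a point from world to camera coordinates). Camera axes: x right, y down, z forward; pixel columns grow to the right and rows downward; lengths in m; the calibration is good to about 2 mm. A picture is of the moment at which its call begins: read the wrist's pose just before it. camera_params takes no time and is no camera call; for the wrist camera it gives the pose at the moment of the call.
- workorder.close_job(): hands the job in, once; it reports no verdict.
The state is a dict: "time": time; "joint_positions": joint angles; "qd": joint speeds; "joint_torque": joint torques, N m; "position": TCP position; "tool_rot": TCP orientation; "ft_force": force on the tool from outside, world axes, zero at the start; "torque": the same for the moment, N m; "grip_width": opening from 0.0 (shut) to 1.0 (fully open).
Only numpy, scipy, OpenCV 4.12 (cv2) and the standard library are available. Lean on these libraries where they do the work, as an engineer would, in place of code of your own. Each camera call takes 0.05 s, during which the arm holds its last target. There are 200 camera calls.

### The job

Open the clamp so that the tested specimen comes free: press its black release paddle all the way down (it stays down), then push the sliding jaw fully back along its bar, away from the specimen, until it rests at the end stop. Only touch, press and push with the fingers: do not grip or lift anything, leave the specimen lying on its seat, and leave the things round the clamp undisturbed.

Things in the scene. Friction and masses are not known exactly. Their poses are not given: they have to be found in the camera images.
- clamp: the specimen clamp, bolted to the bench: dark steel base plate 130 (x) x 320 (y) x 12 mm, origin at the centre of its underside on the bench, z up. Its toothed bar and two guide rods (centre height 32 mm, 12 mm thick) run along its own y axis. At y = -155 to -130 mm stands the fixed jaw (top 48 mm above the bench), at y = 129 to 145 mm the end stop (top 48 mm). The sliding jaw opens towards +y of the clamp. Between the jaws, on a seat, lies the specimen.
- jaw (a joint): the sliding jaw, in m along the clamp's +y: 0 = closed (47 mm between the jaw faces), 0.14 = fully back against the end stop. Starts between 0.004 and 0.045 (and may settle by up to 5 mm into a notch). While the release paddle is up the ratchet holds it in both directions, with about 1 mm of play (notches 10 mm apart); with the paddle down it slides against about 3 N of friction plus 12 N per m/s and stays where it is left.
- release (a joint): the ratchet release paddle, in m downwards: 0 = up (locked), 0.008 = fully down (free). It moves against about 3 N and stays down when pressed; there is no return spring.
- release_top (a point): centre of the top of the release paddle: a flat black pad 54 (clamp x) x 36 mm (clamp y), 64 mm above the bench when up and 56 mm when down. It rides on the sliding jaw, 43 mm behind (+y of) the jaw's front face; the plate's back is 13 mm from the pad's front edge, two 8 mm wide ribs stand behind the plate at its ends, up to 66 mm high.
- push_face (a point): point on the front face of the sliding jaw, the side towards the fixed jaw (faces -y of the clamp), midway across, 70 mm above the bench. Push here towards +y. The face is an upright plate 104 mm wide (clamp x), 12 mm thick, reaching from 28 to 87 mm above the bench, so it stands well above the specimen and the fixed jaw, both under 50 mm. Behind the plate lies the jaw's flat carriage, top 46 mm above the bench, ending 70 mm behind the front face.
- specimen: the test specimen, a loose pale plastic block 56 x 40 x 22 mm on the seat against the fixed jaw, origin at the centre of its underside, 24 mm above the bench; top at 46 mm. It stays where it is.
- jar: bystander, loose: a capped round jar, 56 mm across, 75 mm tall, beyond the clamp. Origin at its underside.
- beaker: bystander, loose: an open glass beaker, 68 mm across, 85 mm tall, beyond the clamp. Origin at its underside.
- weight: bystander, loose: a brass weight with a small knob, 48 mm across, 47 mm tall, on the robot side of the clamp. Origin at its underside.
- wrench: bystander, loose: a 130 mm steel wrench lying on the robot side of the clamp, about parallel to it. Origin near the middle of its length, at its underside.
- block: bystander, loose: a spare specimen, a pale block 56 x 40 x 22 mm lying beyond the clamp. Origin at its underside.
- collar: bystander, loose: a brass ring 44 mm across, 14 mm tall, lying off the open end of the clamp. Origin at its underside.
Things that resemble listed ones, but are neither listed nor needed, are in the scene too. What is shaped like the specimen but orange or yellow is not meant.

How it is judged:
By the outcome, as a careful person would: the job done as asked, in the order asked, and still so for the second after the job is handed in, with the robot touching nothing.
It also fails if it takes over 35 s, if anything falls off the work surface, if the arm or the gripper's body presses on something with over 40 N, if the wrist force passes 120 N, or if a joint passes its speed limit or range.

## Working session

There is one attempt and no reset: what is moved stays moved. The work goes in short steps, Python scripts to look and compute and a tool call to move; the robot and the scene stay as the last step left them, time stands still between calls to the robot, and variables do not carry over. Pictures are saved under pics/ and viewed, on a budget of 10 in all, crops included, one or two more only if the job needs it, and the job is handed in when it is done.

Besides the shell and the picture viewer there is one more tool, called after "Call:" as name(argument=value, ...), one argument or row to a line, values as JSON. step_arm: Moves the arm, as the interface text tells. Its arguments: {"type":"object","properties":{"increments":{"type":"array"},"force":{"type":"number"}},"required":["increments"]}

```bash
mkdir -p pics; python3 - <<'E'
from bench import get_state, imaging, ctrl
import cv2
s=get_state(); print(s['time'],s['position'],s['tool_rot'],s['ft_force'],s['grip_width'],ctrl.hold_point_z)
for n in ['top','side']:
    p=imaging.camera_params(n); print(n,p['intrinsics'],p['camera_from_world'])
    cv2.imwrite(f'pics/{n}0.png',imaging.get_image(n))
E
```

```text
0.0 [ 0.2618465  -0.59470915  0.40366546] [-3.07247478e+00 -6.46618738e-01  8.06663465e-04] [ 0.06945119 -0.59753913 -0.80329577] 0.997720876360181 0.1635
top [[383.35760852   0.         320.09832532]
 [  0.         383.35760852 201.65039458]
 [  0.           0.           1.        ]] [[ 0.01139054 -0.99953549 -0.02826762  0.02512981]
 [-0.98473537 -0.00630261 -0.17394405  0.6156063 ]
 [ 0.1736851   0.02981744 -0.98434974  0.89615266]
 [ 0.          0.          0.          1.        ]]
side [[404.29663048   0.         319.49455172]
 [  0.         404.29663048 201.62278872]
 [  0.           0.           1.        ]] [[-0.72899938 -0.68447436  0.00739977  0.43500574]
 [-0.47692049  0.5001302  -0.72278394  0.35345111]
 [ 0.49102623 -0.53043815 -0.69103445  0.63883724]
 [ 0.          0.          0.          1.        ]]
```

View pics/top0.png

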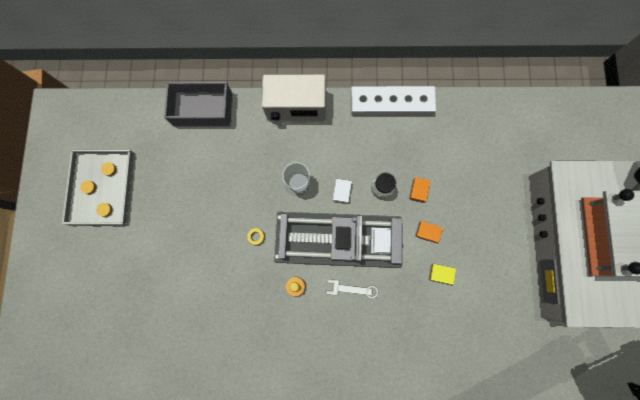

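View pics/side0.png

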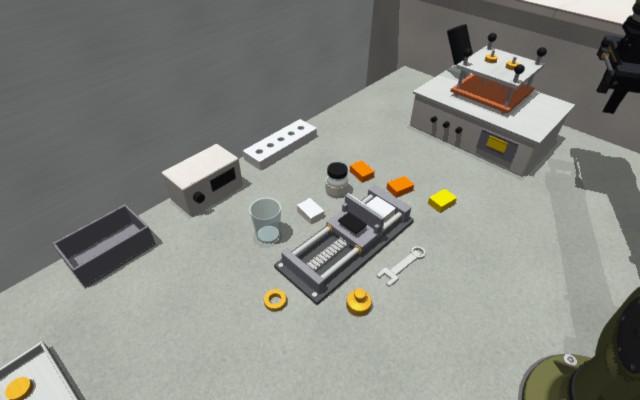

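The top view shows the clamp at about px (340,240), with its open end (+y) to the left. The paddle is at about (343,237), the specimen at (381,240), the weight at (295,287), the wrench at (353,289) and the collar at (256,237). I'll enlarge this area.

```bash
python3 - <<'E'
import cv2
i=cv2.imread('pics/top0.png')[195:305,260:420]
cv2.imwrite('pics/top0c.png',cv2.resize(i,None,fx=5,fy=5,interpolation=cv2.INTER_CUBIC))
E
```

```text
(no output)
```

View pics/top0c.png

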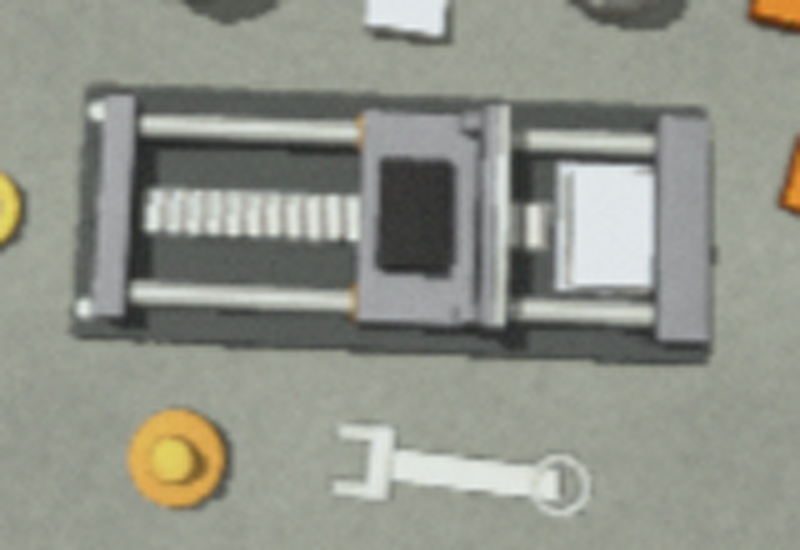

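Crop readings: base plate corners (85,88), (708,108), (708,360), (75,338); pad corners (381,158), (455,160), (449,273), (376,269); plate front top edge (510,105) to (504,326). Bystanders: weight (178,458), wrench from (340,460) to (575,485), collar edge on the left.

```bash
cat > h.py <<'E'
import numpy as np
from bench import imaging,get_state
from scipy.spatial.transform import Rotation as R
def ray(name,uv,z,p=None):
    p=p or imaging.camera_params(name);K=np.array(p['intrinsics']);T=np.array(p['camera_from_world'])
    c=-T[:3,:3].T@T[:3,3]; d=T[:3,:3].T@np.linalg.solve(K,[*uv,1.]); return c+d*(z-c[2])/d[2]
E
python3 - <<'E'
from h import *
q=lambda u,v,z:ray('top',(260+u/5-.4,195+v/5-.4),z)
b=np.array([q(*c,.012) for c in [(85,88),(708,108),(708,360),(75,338)]])
o=b.mean(0); y=(b[0]+b[3]-b[1]-b[2])[:2]; y/=np.linalg.norm(y)
x=(b[0]+b[1]-b[2]-b[3])[:2]; x/=np.linalg.norm(x)
print('base',b.round(4),'o',o,'sizes',np.linalg.norm(b-np.roll(b,-1,0),axis=1),'y',y,'yaw',np.degrees(np.arctan2(-y[0],y[1])),np.degrees(np.arctan2(x[1],x[0])))
X=np.array([y[1],-y[0]])
cl=lambda p:((p-o)[:2]@X,(p-o)[:2]@y)
P=[q(*c,.064) for c in [(381,158),(455,160),(449,273),(376,269)]]
print('pad',np.mean(P,0),[np.round(cl(p),4) for p in P],cl(np.mean(P,0)))
F=[q(*c,.087) for c in [(510,105),(504,326)]]
print('face',np.mean(F,0),[np.round(cl(p),4) for p in F])
for n,c in dict(weight=(178,458,.03),wr1=(340,460,.005),wr2=(575,485,.005),collar=(-20,208,.01)).items(): print(n,q(*c),cl(q(*c)))
s=get_state();print(R.from_rotvec(s['tool_rot']).as_matrix().round(3))
p=imaging.camera_params('wrist');T=np.array(p['camera_from_world']);print(-T[:3,:3].T@T[:3,3],T[2,:3])
E
```

```text
base [[ 0.5944  0.1442  0.012 ]
 [ 0.5864 -0.1761  0.012 ]
 [ 0.4592 -0.1729  0.012 ]
 [ 0.4666  0.1453  0.012 ]] o [ 0.52661381 -0.01490698  0.012     ] sizes [0.32040762 0.12723814 0.31827507 0.12782813] y [0.02419021 0.99970737] yaw -1.3861319575527036 -0.9647204182074682
pad [ 0.52617018 -0.02503616  0.064     ] [array([0.0267, 0.0071]), array([ 0.0269, -0.0287]), array([-0.0276, -0.027 ]), array([-0.0268,  0.008 ])] (np.float64(-0.0001984764616677012), np.float64(-0.01013695335201215))
face [ 0.52482418 -0.06738432  0.087     ] [array([ 0.0513, -0.053 ]), array([-0.0524, -0.052 ])]
weight [0.40867793 0.09004856 0.03      ] (np.float64(-0.12044026608047032), np.float64(0.10207193149086276))
wr1 [0.40763943 0.01080504 0.005     ] (np.float64(-0.11956154514697279), np.float64(0.022826482125815343))
wr2 [ 0.39692223 -0.10659475  0.005     ] (np.float64(-0.1274356862185017), np.float64(-0.09479820929066672))
collar [0.53201486 0.1966492  0.01      ] (np.float64(0.00028187742212347836), np.float64(0.21162492181373405))
[[ 0.915  0.403 -0.001]
 [ 0.403 -0.915  0.002]
 [-0.    -0.002 -1.   ]]
[ 0.32944989 -0.56465362  0.3830139 ] [-0.24937125 -0.1077211  -0.96239812]
```

```bash
python3 - <<'E'
from h import *
for z in (0,.05,.1,.15,.2): print(z,'box corner top/side',ray('top',(560,326),z).round(3),ray('side',(574,102),z).round(3))
for z in (.15,.2,.25,.3): print(z,'knob',ray('top',(636,269),z).round(3),ray('side',(519,72),z).round(3))
E
```

```text
0 box corner top/side [ 0.321 -0.557  0.   ] [ 0.376 -1.02   0.   ]
0.05 box corner top/side [ 0.327 -0.529  0.05 ] [ 0.362 -0.914  0.05 ]
0.1 box corner top/side [ 0.334 -0.5    0.1  ] [ 0.347 -0.807  0.1  ]
0.15 box corner top/side [ 0.34  -0.472  0.15 ] [ 0.332 -0.7    0.15 ]
0.2 box corner top/side [ 0.347 -0.444  0.2  ] [ 0.317 -0.594  0.2  ]
0.15 knob [ 0.458 -0.641  0.15 ] [ 0.511 -0.767  0.15 ]
0.2 knob [ 0.458 -0.603  0.2  ] [ 0.48  -0.655  0.2  ]
0.25 knob [ 0.457 -0.564  0.25 ] [ 0.449 -0.542  0.25 ]
0.3 knob [ 0.457 -0.526  0.3  ] [ 0.418 -0.429  0.3  ]
```

Call:
step_arm(
  increments=[
    {"tz":-0.03,"claw":0},
    {"tz":-0.06,"tx":0.02,"ty":-0.02,"claw":0},
    {"tz":-0.08,"tx":0.045,"ty":-0.045,"claw":0},
    {"tz":-0.08,"tx":0.07,"ty":-0.07,"claw":0},
    {"tz":-0.08,"tx":0.1,"ty":-0.1,"claw":0},
    {"tz":-0.08,"tx":0.13,"ty":-0.13,"spin":-7,"claw":0},
    {"tz":-0.08,"tx":0.16,"ty":-0.16,"spin":-14,"claw":0},
    {"tz":-0.08,"tx":0.18,"ty":-0.18,"spin":-21,"claw":0},
  ],
  force=10,
)

```text
invalid input at $.increments[0]: expected keys claw, tx, ty, tz, spin
```

All keys are required in each row.

Call:
step_arm(
  increments=[
    {"tx":0,"ty":0,"tz":-0.03,"spin":0,"claw":0},
    {"tx":0.02,"ty":-0.02,"tz":-0.06,"spin":0,"claw":0},
    {"tx":0.045,"ty":-0.045,"tz":-0.08,"spin":0,"claw":0},
    {"tx":0.07,"ty":-0.07,"tz":-0.08,"spin":0,"claw":0},
    {"tx":0.1,"ty":-0.1,"tz":-0.08,"spin":0,"claw":0},
    {"tx":0.13,"ty":-0.13,"tz":-0.08,"spin":-7,"claw":0},
    {"tx":0.16,"ty":-0.16,"tz":-0.08,"spin":-14,"claw":0},
    {"tx":0.18,"ty":-0.18,"tz":-0.08,"spin":-21,"claw":0},
  ],
  force=10,
)

```text
time: 0.77
position: [0.3555, -0.3538, 0.4846]
tool_rot: [-2.899, -1.209, -0.001]
ft_force: [0.0, 0.5, 1.1]
grip_width: 0.481
```

```bash
cat >> h.py <<'E'
Y=np.array([.0205,.9998]);O=np.array([.5266,-.0149]) # clamp y axis, origin
def goto(w,tipz=None):
    "print tool-axis shift to bring tip to world xy w, and spin to align tool y with clamp x"
    s=get_state();M=R.from_rotvec(s['tool_rot']).as_matrix();p=s['position']
    tip=p+M[:,2]*.182; d=np.array([*w,tipz if tipz else tip[2]])-tip
    a=np.degrees(np.arctan2(-Y[0],Y[1])-np.arctan2(M[1,1],M[0,1]))
    print('t',s['time'],'tip',tip.round(4),'shift',(M.T@d).round(4),'spin',round(-a,2),'F',np.round(s['ft_force'],2),'g',round(s['grip_width'],3))
E
python3 -c "
from h import *
goto((.526,-.025),.12)"
```

```text
t 0.7667 tip [ 0.3555 -0.3536  0.3026] shift [ 0.3534 -0.1099  0.1829] spin -43.53 F [0.03 0.54 1.08] g 0.481
```

Call:
step_arm(
  increments=[
    {"tx":0.04,"ty":-0.01,"tz":0,"spin":-6,"claw":0},
    {"tx":0.08,"ty":-0.02,"tz":0,"spin":-12,"claw":0},
    {"tx":0.12,"ty":-0.035,"tz":0,"spin":-18,"claw":0},
    {"tx":0.16,"ty":-0.05,"tz":0,"spin":-24,"claw":0},
    {"tx":0.195,"ty":-0.06,"tz":0.01,"spin":-30,"claw":0},
    {"tx":0.23,"ty":-0.07,"tz":0.02,"spin":-36,"claw":0},
    {"tx":0.265,"ty":-0.08,"tz":0.035,"spin":-42,"claw":0},
    {"tx":0.3,"ty":-0.09,"tz":0.05,"spin":-43,"claw":0},
  ],
)

```text
time: 1.43
position: [0.5041, -0.0806, 0.4344]
tool_rot: [2.259, 2.182, 0.0]
ft_force: [0.3, -0.9, -0.6]
grip_width: 0.009
```

```bash
python3 -c "
from h import *
goto((.526,-.025),.12)"
```

```text
t 1.4333 tip [ 0.5043 -0.0808  0.2524] shift [0.0566 0.0197 0.1324] spin -0.8 F [ 0.35 -0.87 -0.59] g 0.009
```

Call:
step_arm(
  increments=[
    {"tx":0.03,"ty":0.01,"tz":0.0,"spin":-0.8,"claw":0},
    {"tx":0.057,"ty":0.02,"tz":0.0,"spin":-0.8,"claw":0},
    {"tx":0.057,"ty":0.02,"tz":0.04,"spin":-0.8,"claw":0},
    {"tx":0.057,"ty":0.02,"tz":0.08,"spin":-0.8,"claw":0},
    {"tx":0.057,"ty":0.02,"tz":0.12,"spin":-0.8,"claw":0},
    {"tx":0.057,"ty":0.02,"tz":0.14,"spin":-0.8,"claw":0},
    {"tx":0.057,"ty":0.02,"tz":0.15,"spin":-0.8,"claw":0},
    {"tx":0.057,"ty":0.02,"tz":0.15,"spin":-0.8,"claw":0},
  ],
)

```text
time: 2.1
position: [0.5249, -0.0264, 0.2823]
tool_rot: [-2.246, -2.191, 0.004]
ft_force: [0.2, -1.0, 0.7]
grip_width: 0.004
```

```bash
python3 -c "
from h import *
import cv2
goto((.526,-.025),.064)
cv2.imwrite('pics/w1.png',imaging.get_image('wrist'))
i=imaging.get_image('side')[160:310,250:450]
cv2.imwrite('pics/s1.png',cv2.resize(i,None,fx=4,fy=4,interpolation=cv2.INTER_CUBIC))
"
```

```text
t 2.1 tip [ 0.524  -0.0262  0.1003] shift [0.0012 0.0022 0.0363] spin -0.25 F [ 0.21 -1.01  0.65] g 0.004
```

View pics/w1.png

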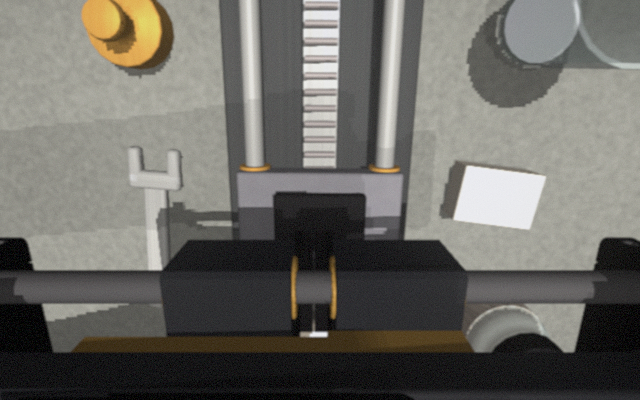

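View pics/s1.png

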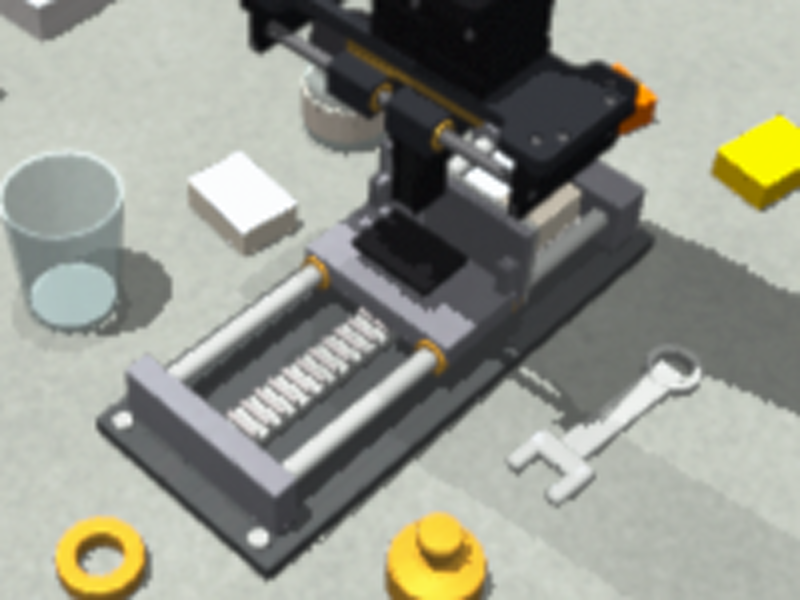

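The wrist view has the pad at px (275–365, 195–240), centred on the fingers at x≈317. The side view shows the fingertips above the pad, behind the plate. Now I'll press gently.

Call:
step_arm(
  increments=[
    {"tx":0.003,"ty":0.002,"tz":0.015,"spin":0,"claw":0},
    {"tx":0.003,"ty":0.002,"tz":0.03,"spin":0,"claw":0},
    {"tx":0.003,"ty":0.002,"tz":0.035,"spin":0,"claw":0},
    {"tx":0.003,"ty":0.002,"tz":0.038,"spin":0,"claw":0},
    {"tx":0.003,"ty":0.002,"tz":0.041,"spin":0,"claw":0},
    {"tx":0.003,"ty":0.002,"tz":0.043,"spin":0,"claw":0},
    {"tx":0.003,"ty":0.002,"tz":0.044,"spin":0,"claw":0},
    {"tx":0.003,"ty":0.002,"tz":0.044,"spin":0,"claw":0},
  ],
)

```text
time: 2.87
position: [0.5286, -0.0234, 0.2416]
tool_rot: [2.248, 2.192, 0.002]
ft_force: [0.4, -0.4, 1.9]
grip_width: 0.006
```

```bash
python3 -c "
from h import *
goto((.526,-.025),.056)"
```

```text
t 2.8667 tip [ 0.529  -0.0235  0.0596] shift [-0.0016 -0.0029  0.0036] spin -0.27 F [ 0.41 -0.39  1.94] g 0.006
```

Call:
step_arm(
  increments=[
    {"tx":0,"ty":0,"tz":0.001,"spin":0,"claw":0},
    {"tx":0,"ty":0,"tz":0.002,"spin":0,"claw":0},
    {"tx":0,"ty":0,"tz":0.003,"spin":0,"claw":0},
    {"tx":0,"ty":0,"tz":0.004,"spin":0,"claw":0},
    {"tx":0,"ty":0,"tz":0.004,"spin":0,"claw":0},
    {"tx":0,"ty":0,"tz":0.004,"spin":0,"claw":0},
  ],
)

```text
time: 3.37
position: [0.5288, -0.0233, 0.2385]
tool_rot: [2.248, 2.192, 0.001]
ft_force: [-1.8, -0.4, 12.7]
grip_width: 0.001
```

```bash
python3 -c "
from h import *
goto((.526,-.025),.056)"
```

```text
t 3.3667 tip [ 0.5291 -0.0235  0.0565] shift [-0.0016 -0.0031  0.0005] spin -0.26 F [-1.84 -0.38 12.66] g 0.001
```

Call:
step_arm(
  increments=[
    {"tx":0,"ty":0,"tz":0.001,"spin":0,"claw":0},
    {"tx":0,"ty":0,"tz":0.002,"spin":0,"claw":0},
    {"tx":0,"ty":0,"tz":0.002,"spin":0,"claw":0},
    {"tx":0,"ty":0,"tz":0.002,"spin":0,"claw":0},
  ],
)

```text
time: 3.7
position: [0.529, -0.0231, 0.2383]
tool_rot: [2.247, 2.192, 0.0]
ft_force: [-7.3, -1.2, 25.4]
grip_width: 0.006
```

```bash
python3 -c "
from h import *
goto((.526,-.025),.056)"
```

```text
t 3.7 tip [ 0.5294 -0.0234  0.0563] shift [-0.0016 -0.0033  0.0003] spin -0.26 F [-7.31 -1.16 25.43] g 0.006
```

It's on the hard stop: the tip stayed at 0.056 while the force rose to 25 N. Next I'll lift, cross over the plate and come down in front of the face.

Call:
step_arm(
  increments=[
    {"tx":0,"ty":0,"tz":-0.02,"spin":0,"claw":0},
    {"tx":0,"ty":0,"tz":-0.05,"spin":0,"claw":0},
    {"tx":0,"ty":0,"tz":-0.07,"spin":0,"claw":0},
    {"tx":0,"ty":0,"tz":-0.07,"spin":0,"claw":0},
    {"tx":-0.03,"ty":-0.004,"tz":-0.07,"spin":0,"claw":0},
    {"tx":-0.06,"ty":-0.004,"tz":-0.07,"spin":0,"claw":0},
    {"tx":-0.072,"ty":-0.004,"tz":-0.07,"spin":0,"claw":0},
    {"tx":-0.072,"ty":-0.004,"tz":-0.07,"spin":0,"claw":0},
  ],
)

```text
time: 4.37
position: [0.5214, -0.0991, 0.3035]
tool_rot: [-2.255, -2.186, 0.004]
ft_force: [-0.3, 0.8, 0.2]
grip_width: 0.006
```

```bash
python3 -c "
from h import *
import cv2
goto((.525,-.094),.060)
i=imaging.get_image('side')[160:310,250:450]
cv2.imwrite('pics/s2.png',cv2.resize(i,None,fx=4,fy=4,interpolation=cv2.INTER_CUBIC))
"
```

```text
t 4.3667 tip [ 0.521  -0.0993  0.1215] shift [0.0055 0.004  0.0615] spin -0.61 F [-0.26  0.84  0.18] g 0.006
```

View pics/s2.png

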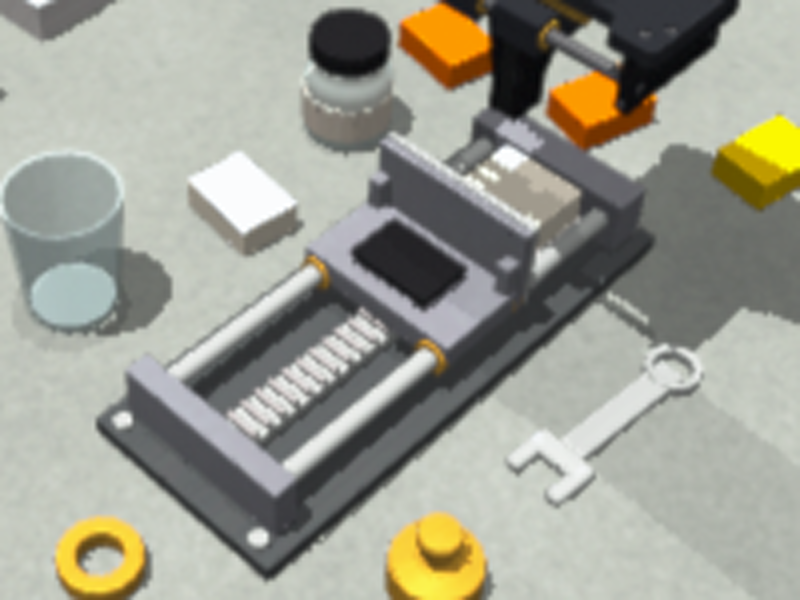

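The pad at px (410,263) now sits lower, nearer the carriage, and the fingers are above the gap on the specimen side at (515,100). Going down.

Call:
step_arm(
  increments=[
    {"tx":0.005,"ty":0.004,"tz":0.02,"spin":-0.6,"claw":0},
    {"tx":0.005,"ty":0.004,"tz":0.04,"spin":-0.6,"claw":0},
    {"tx":0.005,"ty":0.004,"tz":0.055,"spin":-0.6,"claw":0},
    {"tx":0.005,"ty":0.004,"tz":0.061,"spin":-0.6,"claw":0},
    {"tx":0.005,"ty":0.004,"tz":0.061,"spin":-0.6,"claw":0},
    {"tx":0.005,"ty":0.004,"tz":0.061,"spin":-0.6,"claw":0},
  ],
)

```text
time: 4.92
position: [0.5265, -0.0892, 0.2438]
tool_rot: [-2.235, -2.206, -0.0]
ft_force: [0.1, 0.0, 0.4]
grip_width: 0.009
```

```bash
python3 -c "
from h import *
goto((.527,.03),.060)"
```

```text
t 4.9167 tip [ 0.5264 -0.0891  0.0618] shift [ 0.1191 -0.001   0.0019] spin 0.42 F [0.1  0.02 0.37] g 0.009
```

Call:
step_arm(
  increments=[
    {"tx":0.005,"ty":0,"tz":0.001,"spin":0.4,"claw":0},
    {"tx":0.009,"ty":0,"tz":0.001,"spin":0.4,"claw":0},
    {"tx":0.013,"ty":0,"tz":0.001,"spin":0.4,"claw":0},
    {"tx":0.018,"ty":0,"tz":0.001,"spin":0.4,"claw":0},
    {"tx":0.024,"ty":0,"tz":0.001,"spin":0.4,"claw":0},
    {"tx":0.03,"ty":0,"tz":0.001,"spin":0.4,"claw":0},
    {"tx":0.035,"ty":0,"tz":0.001,"spin":0.4,"claw":0},
    {"tx":0.04,"ty":0,"tz":0.001,"spin":0.4,"claw":0},
  ],
)

```text
time: 5.58
position: [0.5274, -0.0499, 0.2433]
tool_rot: [2.244, 2.196, 0.001]
ft_force: [2.7, -4.3, 2.0]
grip_width: 0.009
```

```bash
python3 -c "
from h import *
goto((.5275,.032),.060)"
```

```text
t 5.5833 tip [ 0.5277 -0.05    0.0613] shift [ 0.0819 -0.002   0.0012] spin -0.06 F [ 2.72 -4.27  1.96] g 0.009
```

The jaw is sliding, with about 4 N against the push.

Call:
step_arm(
  increments=[
    {"tx":0.008,"ty":0,"tz":0,"spin":0,"claw":0},
    {"tx":0.018,"ty":0,"tz":0,"spin":0,"claw":0},
    {"tx":0.028,"ty":0,"tz":0,"spin":0,"claw":0},
    {"tx":0.038,"ty":0,"tz":0,"spin":0,"claw":0},
    {"tx":0.047,"ty":-0.001,"tz":0,"spin":0,"claw":0},
    {"tx":0.055,"ty":-0.001,"tz":0,"spin":0,"claw":0},
    {"tx":0.062,"ty":-0.001,"tz":0,"spin":0,"claw":0},
    {"tx":0.067,"ty":-0.001,"tz":0,"spin":0,"claw":0},
  ],
)

```text
time: 6.25
position: [0.5274, 0.0176, 0.2427]
tool_rot: [-2.244, -2.198, -0.0]
ft_force: [2.0, -4.1, 1.2]
grip_width: 0.009
```

Call:
step_arm(
  increments=[
    {"tx":0.003,"ty":0,"tz":0,"spin":0,"claw":0},
    {"tx":0.006,"ty":0,"tz":0,"spin":0,"claw":0},
    {"tx":0.009,"ty":0,"tz":0,"spin":0,"claw":0},
    {"tx":0.011,"ty":0,"tz":0,"spin":0,"claw":0},
    {"tx":0.013,"ty":0,"tz":0,"spin":0,"claw":0},
    {"tx":0.015,"ty":0,"tz":0,"spin":0,"claw":0},
    {"tx":0.015,"ty":0,"tz":0,"spin":0,"claw":0},
  ],
)

```text
time: 6.83
position: [0.5276, 0.0317, 0.2426]
tool_rot: [2.245, 2.197, -0.001]
ft_force: [1.6, -3.2, 1.0]
grip_width: 0.006
```

```bash
python3 -c "
from h import *
goto((.5275,.032),.060)"
```

```text
t 6.8333 tip [0.5275 0.0316 0.0606] shift [ 0.0004 -0.      0.0006] spin -0.06 F [ 1.58 -3.2   0.99] g 0.006
```

Not at the stop yet, since the force is still only friction. I'll push on slowly.

Call:
step_arm(
  increments=[
    {"tx":0.002,"ty":0,"tz":0,"spin":0,"claw":0},
    {"tx":0.004,"ty":0,"tz":0,"spin":0,"claw":0},
    {"tx":0.005,"ty":0,"tz":0,"spin":0,"claw":0},
    {"tx":0.006,"ty":0,"tz":0,"spin":0,"claw":0},
    {"tx":0.006,"ty":0,"tz":0,"spin":0,"claw":0},
  ],
)

```text
time: 7.25
position: [0.5278, 0.0331, 0.2427]
tool_rot: [2.246, 2.191, -0.01]
ft_force: [-0.8, -13.7, 3.5]
grip_width: 0.006
```

Call:
step_arm(
  increments=[
    {"tx":0.002,"ty":0,"tz":0,"spin":0,"claw":0},
    {"tx":0.003,"ty":0,"tz":0,"spin":0,"claw":0},
    {"tx":0.003,"ty":0,"tz":0,"spin":0,"claw":0},
  ],
)

```text
time: 7.5
position: [0.5279, 0.0337, 0.2427]
tool_rot: [2.246, 2.187, -0.015]
ft_force: [-0.5, -18.9, 5.6]
grip_width: 0.005
```

Call:
step_arm(
  increments=[
    {"tx":-0.01,"ty":0,"tz":0,"spin":0,"claw":0},
    {"tx":-0.03,"ty":0,"tz":0,"spin":0,"claw":0},
    {"tx":-0.05,"ty":0,"tz":0,"spin":0,"claw":0},
    {"tx":-0.05,"ty":0,"tz":-0.04,"spin":0,"claw":0},
    {"tx":-0.05,"ty":0,"tz":-0.08,"spin":0,"claw":0},
    {"tx":-0.08,"ty":0,"tz":-0.11,"spin":0,"claw":0},
    {"tx":-0.12,"ty":0,"tz":-0.12,"spin":0,"claw":0},
    {"tx":-0.16,"ty":0,"tz":-0.13,"spin":0,"claw":0},
  ],
)

```text
time: 8.17
position: [0.5247, -0.1177, 0.3748]
tool_rot: [2.239, 2.203, 0.004]
ft_force: [0.2, 0.5, -1.3]
grip_width: 0.003
```

Call:
step_arm(
  increments=[
    {"tx":-0.04,"ty":0,"tz":0,"spin":0,"claw":0},
    {"tx":-0.06,"ty":0,"tz":0,"spin":0,"claw":0},
    {"tx":-0.06,"ty":0,"tz":0,"spin":0,"claw":0},
  ],
)

```text
time: 8.42
position: [0.5219, -0.1844, 0.3718]
tool_rot: [-2.253, -2.187, 0.002]
ft_force: [-0.5, -0.1, -0.0]
grip_width: 0.004
```

```bash
python3 -c "
from h import *
import cv2
goto((.5275,.032),.060)
a=imaging.get_image('side')[160:310,250:450]; b=imaging.get_image('top')[170:310,230:450]
cv2.imwrite('pics/s3.png',cv2.resize(a,None,fx=4,fy=4,interpolation=cv2.INTER_CUBIC))
cv2.imwrite('pics/t3.png',cv2.resize(b,None,fx=3.6,fy=3.6,interpolation=cv2.INTER_CUBIC))
"
```

```text
t 8.4167 tip [ 0.5216 -0.1844  0.1898] shift [ 2.164e-01 -2.000e-04  1.299e-01] spin -0.51 F [-0.52 -0.08 -0.04] g 0.004
```

View pics/s3.png

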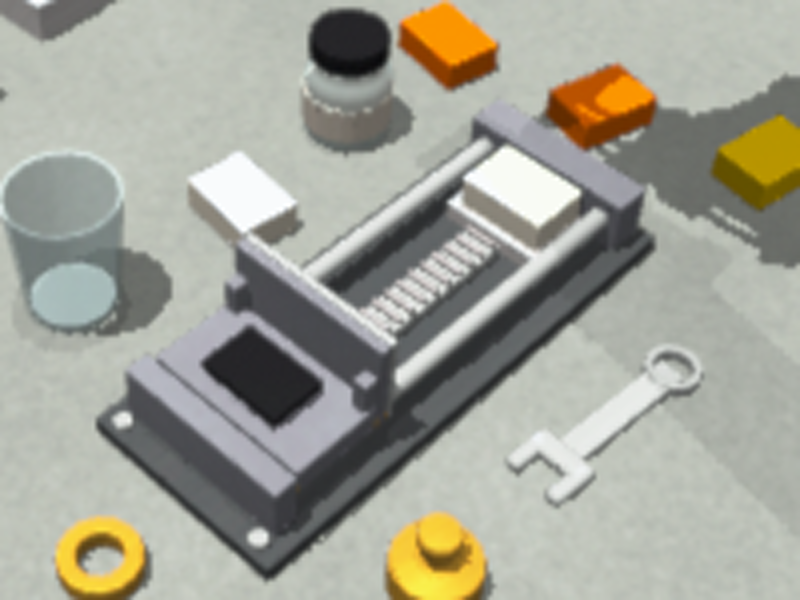

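View pics/t3.png

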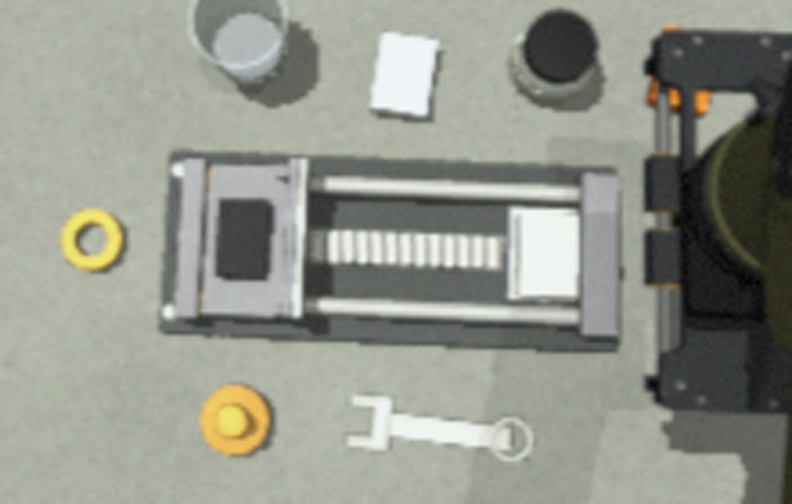

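The side view shows the carriage against the end stop (seam at px (225,410)), with the paddle down, and the specimen on its seat at (520,195). The top view shows the bystanders in their original places and the gripper clear of everything, so I'm handing in.

```bash
python3 -c "
from bench import workorder
print(workorder.close_job())"
```

```text
the job is handed in; nothing more can be done
None
```

The clamp is open and the job is handed in, at about 8.5 s of robot time. I pressed the black paddle down first, then pushed the sliding jaw back along its bar to the end stop. I used only closed fingers, and nothing was gripped or lifted.

- **Paddle:** it reached its hard stop. The fingertips stayed at 56 mm while the force rose from 13 to 25 N.
- **Jaw:** it slid at about 3–4 N, then stopped where the end stop was expected. The push rose to 19 N there with less than 1 mm of further movement.
- **Final pictures:** they show the carriage against the end stop, the paddle down and the specimen on its seat. The jar, beaker, weight, wrench, spare block and collar look unmoved. I judged this by eye and did not measure their positions again.
- **Limits:** the arm touched nothing at the end, and no readout went above about 27 N. No check failed or disagreed.

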